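# Spin the dish turntable and stop it on its pointer

### The arm

A 6-joint arm with a two-finger parallel gripper is mounted at the origin on a cart in front of the work surface, level with it; the furniture and walls round the work are solid. World frame = base frame: x ahead of the robot, y to its left, z up, the work surface at z = 0. Lengths are in mm, angles in rad, forces in N, time in s.
With the tool pointing down it reaches from about 275 to 1000 mm from the base axis. Payload 8.4 kg.
Tool frame: the origin (TCP) lies on the centre line of the jaws, within the pads' length; the fingertips stand r.tip_reach ahead of it and the grasp point (between the pads) lies 11 mm behind it (r.tip_reach is the distance from the TCP to the fingertips, in mm); z points along the fingers, y is the line along which they close (so a half turn about z gives the same grasp; the last joint's range is limited). The gripper opens to 85 mm and grips with 20 to 120 N. Pads are 22 mm wide; open, the fingers measure 114 mm over their backs; the gripper's body (76 mm by 85 mm) begins 54 mm behind the grasp point. The pads swing forward as they close: fully open they stand 13 mm farther back than shut.
Start: joints at [1.225, 0.353, 1.633, -0, 1.155, -0.002], TCP at [210.666, 588.428, 239.281] pointing down, gripper open.
Joint ranges: [-2.63, 2.63], [-0.92, 2.1], [0.06, 2.66], [-1.3, 4.44], [0, 2.69], [-3.02, 3.02]. Speed limits (rad/s): [2.22, 2.22, 2.79, 3.14, 3.14, 3.14].

### API

Orientations are given as [roll, pitch, yaw] about the fixed x, y, z axes, in that order (R = Rz(yaw) Ry(pitch) Rx(roll)).
In Python, from rig import r gives the robot as it stands.
- The arm moves only by the tool carry_out, never from a script. Its argument "targets" is a list of rows, each an object with "dp": the shift along the tool's x, y, z in mm, a list of three; "yaw": the turn about the tool's z in degrees. A call has 1 to 12 rows; each row is the pose to reach, as a shift and turn from the pose commanded when the call began, along the tool's axes at that moment; what a row does not reach only later rows make up. A row lasts 1/8 s, in which the tool goes at most 62.5 mm and 10.7 degrees, less where a joint would pass 70% of its speed; a pose out of reach is approached as far as the arm can. A call with a gripper value outside its range is refused whole. "fingers" is the opening, from -1 (shut) to 1 (fully open), so that 0 is half open, set as the call begins (left out, the last holds). The fingers move at their own pace and stop on an object; "grip_force" is the grip in N (left out, the last holds). Time passes only in rows, so rows that repeat a pose let the fingers close. It gives the time, the measured TCP pose, the force, the opening and the grip force at its end, in the units of the state.
- r.sense(): the state, without advancing time (a new reading comes with each control period).
- r.grab_frame(name): name is "side" or "top"; returns the picture (400x640x3 uint8, red, green, blue); there is no depth.
- r.get_calibration(name): a dict with "fx", "fy", "cx", "cy" (pixels), "rvec" (rotation vector, rad) and "tvec" (3), from world to camera coordinates, as OpenCV has them. Camera axes: x right, y down, z forward; pixel columns grow to the right and rows downward; lengths in mm; the calibration is good to about 2 mm. A picture is of the moment at which its call begins. get_calibration takes no time and is no camera call.
- r.sign_off(): hands the job in; it is judged then, once.
The state is a dict: "clock": time; "qpos": joint angles; "qvel": joint speeds; "joint_efforts": joint torques, N m; "eef_pos": TCP position; "tcp_rot": TCP orientation; "contact_force": force on the tool from outside, world axes, zero at the start; "wrist_torque": the same for the moment, N m; "opening": opening from 0.0 (shut) to 1.0 (fully open); "grasp_force": force on a finger pad.
Only numpy, scipy, OpenCV 4.12 (cv2) and the standard library are available. Lean on these libraries where they do the work, as an engineer would, in place of code of your own. Each camera call takes 0.05 s, during which the arm holds its last target. There are 200 camera calls.

### The job

With a fingertip, flick the upright pin of the Petri-dish turntable so that the platter spins freely counter-clockwise (seen from above) and the pin runs past the pointer on the stand at least once. While it is still spinning, brake it with a fingertip so that it stops with the pin opposite the pointer, within the width of the pointer's block, and then take the hand away. Only touch and push, gently: do not pinch the pin, do not touch or lift the dish, and leave the other things on the bench where they are.

Things in the scene. Friction and masses are not known exactly. Their poses are not given: they have to be found in the camera images.
- stand: Fixed stand of the turntable: grey round foot 128 mm across with a low arm out to the pointer. Origin on the bench under the platter's axis, z up; the pointer lies on its own -x side. The pointer is a grey block 36 mm wide (along the stand's y) with a small steel wedge aimed at the platter, 91 to 116 mm from the axis, its top 40 mm above the bench, level with the platter's top.
- mark (a point): Point in the air over the platter, 72 mm from the axis in front of the pointer and 55 mm above the bench: where the middle of the pin is when the pin stands exactly opposite the pointer. Axes as the stand's.
- pin (a point): Middle of the upright steel pin that turns with the platter: 12 mm thick, 30 mm tall, standing on the platter's top from 40 to 70 mm above the bench, 72 mm from the axis; the only upright pin on it. The point is 55 mm above the bench. Its dark rubber mount gives up to 10 mm along the rim and damps a stop against a finger, so that it bounces back only some mm; it recentres within 2 s.
- hub (a point): Centre of the platter's top face, on its axis, 40 mm above the bench. The platter is a flat grey plastic disc 180 mm across, 10 mm thick, about 0.25 kg, on a light bearing with no stops and no spring: once spinning it loses about 0.25 rad/s every second (0.15 to 0.35).
- platter (a joint): Angle of the platter about its vertical axis in rad: 0 when the pin stands opposite the pointer, growing counter-clockwise seen from above and counting on over whole turns (2 pi, 4 pi, ... are opposite the pointer too). Starts between 0.8 and 2.2. The flick must give it about 2.5 rad/s or more to pass the pointer and come round to it again.
- dish: Loose covered Petri dish, 61 mm across and 16 mm high, lying in the middle of the platter between four low black lugs (8 mm high, out to 38 mm from the axis) and turning with it. Origin at the centre of its underside, 40 mm above the bench; its top is 56 mm above the bench.
- beaker: Bystander: plastic beaker, 74 mm across, 94 mm high; origin at the centre of its underside.
- timer: Bystander: bench timer, 66 x 62 x 19 mm, lying flat; origin at the centre of its underside.
- tube_blue: Bystander: capped conical tube lying on its side, 115 mm long, 20 mm thick; origin at the centre of its underside, long axis its y.
- forceps: Bystander: steel forceps lying flat, 129 mm long, 8 mm high; long axis its y, origin at the centre of its underside.
- pen: Bystander: pen lying flat, 145 mm long, 9 mm high; long axis its y, origin at the centre of its underside.
- tape: Bystander: roll of tape lying flat, 92 mm across, 25 mm high; origin at the centre of its underside.
Not all that is in view belongs to the job. What is shaped like the dish but turquoise is not meant.

How it is judged (in metres and radians):
On the way, in this order (a step that is already met when the one before it is completed fails the run):
1. the platter spins counter-clockwise untouched, its pin having run past the pointer once (value of joint platter above 6.5 rad and velocity of joint platter above 0.3 rad/s and contact force between the fingers and platter below 0.05 N), for 0.2 s.
2. a fingertip brakes the platter while it is still turning (contact force between the fingers and platter above 0.1 N and velocity of joint platter above 0.05 rad/s).
3. the platter stands still with the pin opposite the pointer (horizontal distance between pin and mark below 0.018 m and angular speed of platter below 0.03 rad/s), for 0.2 s.
At the end, for the whole second after the job is handed in: The platter stands still (under 0.03 rad/s) with the pin within 18 mm of the point opposite the pointer, after passing the pointer at least once; the dish lies in its lugs (all of step 3 and value of joint platter above 12 rad and z of dish in the frame of stand below 0.045 m and horizontal distance between dish and stand below 0.006 m); the robot touches nothing.
It fails at once if the platter ran down by itself and stopped untouched away from the pointer (value of joint platter above 6.5 rad and angular speed of platter below 0.005 rad/s and contact force between the fingers and platter below 0.02 N and horizontal distance between pin and mark above 0.04 m).
It fails at once if the platter or pin is pinched or struck hard (over 25 N) (contact force between the fingers and platter above 25 N).
It fails at once if the dish is touched (contact force between the fingers and dish above 0.3 N).
It fails at once if the dish is lifted or thrown out of its lugs (z of dish in the frame of stand above 0.046 m or horizontal distance between dish and stand above 0.008 m).
It fails at once if another thing on the bench is moved more than 30 mm (distance of any of beaker, timer, tube_blue, forceps, pen, tape from where it was at the start of the episode above 0.03 m).
It also fails if it takes over 40 s, if anything falls off the work surface, if the arm or the gripper's body presses on something with over 40 N, if the wrist force passes 120 N, or if a joint passes its speed limit or range.

## Working session

There is one attempt and no reset: what is moved stays moved. The work goes in short steps, Python scripts to look and compute and a tool call to move; the robot and the scene stay as the last step left them, time stands still between calls to the robot, and variables do not carry over. Pictures are saved under pics/ and viewed, at most 10 in all, crops included, and the job is handed in when it is done.

Besides the shell and the picture viewer there is one more tool, called after "Call:" by a JSON object that holds its "fn" and its "kwargs". carry_out: Moves the arm, as the interface text tells. Its arguments: {"type":"object","properties":{"targets":{"type":"array","items":{"type":"object","properties":{"dp":{"type":"array","items":{"type":"number"}},"yaw":{"type":"number"}}}},"fingers":{"type":"number"},"grip_force":{"type":"number"}},"required":["targets"]}

```bash
mkdir -p pics; python3 - <<'E'
from rig import r
import cv2
for n in("top","side"):
    cv2.imwrite(f"pics/{n}0.png",cv2.cvtColor(r.grab_frame(n),cv2.COLOR_RGB2BGR)); print(r.get_calibration(n))
s=r.sense(); print(s,r.tip_reach)
E
```

```text
{'fx': 480.59865606971266, 'fy': 480.59865606971266, 'cx': 326.67591398657146, 'cy': 191.40134127389217, 'rvec': array([ 2.14024793, -2.10312101,  0.17000093]), 'tvec': array([  14.10896988,  533.61279739, 1268.53155068])}
{'fx': 413.32180277991966, 'fy': 413.32180277991966, 'cx': 320.46929739371154, 'cy': 192.20367739281178, 'rvec': array([ 1.9826023 , -0.47636864,  0.28270829]), 'tvec': array([-473.55066329,  164.75705554,  953.35799515])}
{'clock': 0.1, 'qpos': array([ 1.22460561e+00,  3.53638795e-01,  1.63403849e+00, -6.57940538e-05,
        1.15516766e+00, -2.38725657e-03]), 'qvel': array([-0.00061496, -0.00017525, -0.00152984,  0.00016196,  0.00126038,
       -0.00135359]), 'joint_efforts': array([-2.13193925e-03, -6.06359339e+01, -3.42823541e+01, -2.41194011e-04,
        3.86489774e-03, -3.03451566e-05]), 'eef_pos': array([210.54558644, 588.04662593, 238.60842015]), 'tcp_rot': array([-3.14034022e+00,  5.71695030e-05,  2.79781584e+00]), 'contact_force': array([-0.14325044, -0.00138542,  0.63765682]), 'wrist_torque': array([-0.02648652,  0.00700642,  0.00542544]), 'grasp_force': 0.0, 'opening': 1.0008228290182426} 8.0
```

View pics/top0.png

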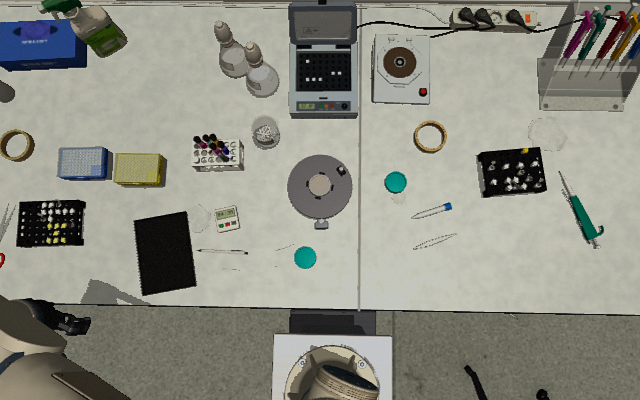

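View pics/side0.png

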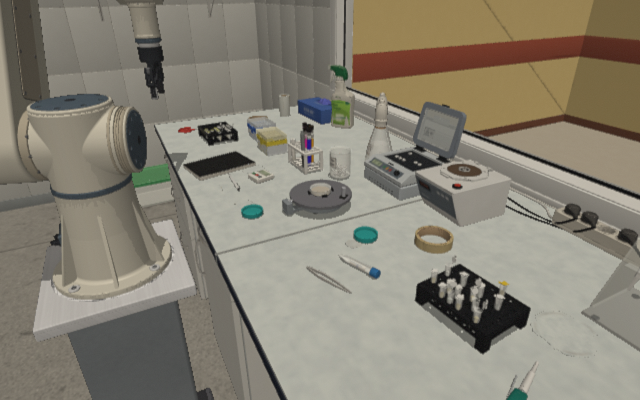

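The top view shows the platter centred at about (320,187), the pin at about (342,170) and the pointer at about (321,224) on the robot's side. The beaker is at (265,132) and the arm is off to the left. Next I measure by masks.

```bash
cat > h.py <<'E'
import numpy as np,cv2
from rig import r
def ray(n,u,v,z):
    c=r.get_calibration(n); R=cv2.Rodrigues(c['rvec'])[0]; C=-R.T@c['tvec']
    d=R.T@np.array([(u-c['cx'])/c['fx'],(v-c['cy'])/c['fy'],1]); return (C+d*(z-C[2])/d[2])[:2]
def proj(n,P):
    c=r.get_calibration(n); K=np.array([[c['fx'],0,c['cx']],[0,c['fy'],c['cy']],[0,0,1.]])
    return cv2.projectPoints(np.array(P,float).reshape(-1,1,3),c['rvec'],c['tvec'],K,None)[0].reshape(-1,2)
E
python3 - <<'E'
from h import *
im=r.grab_frame("top"); b=cv2.cvtColor(im,cv2.COLOR_RGB2BGR)
cr=b[140:240,270:370]; cv2.imwrite("pics/c1.png",cv2.resize(cr,(600,600),interpolation=cv2.INTER_NEAREST))
g=cv2.cvtColor(b,cv2.COLOR_BGR2GRAY)
m=((g<150)*255).astype(np.uint8); m[:, :270]=0;m[:,356:]=0;m[:145]=0;m[218:]=0
m=cv2.morphologyEx(m,cv2.MORPH_CLOSE,np.ones((15,15)))
c=max(cv2.findContours(m,0,2)[0],key=cv2.contourArea); e=cv2.fitEllipse(c); print(e,ray("top",*e[0],35))
for p in((321,224),(342,170)): print(ray("top",*p,40),ray("top",*p,70))
print(proj("top",[[0,0,0]]))
E
```

```text
((319.2294921875, 186.74575805664062), (64.18513488769531, 65.4638900756836), 41.566734313964844) [548.23054808  44.53362745]
[444.25267075  37.324727  ] [440.99460269  36.46378493]
[595.55972486 -17.79781145] [588.81678103 -17.38918152]
[[332.02126938 393.56706049]]
```

View pics/c1.png

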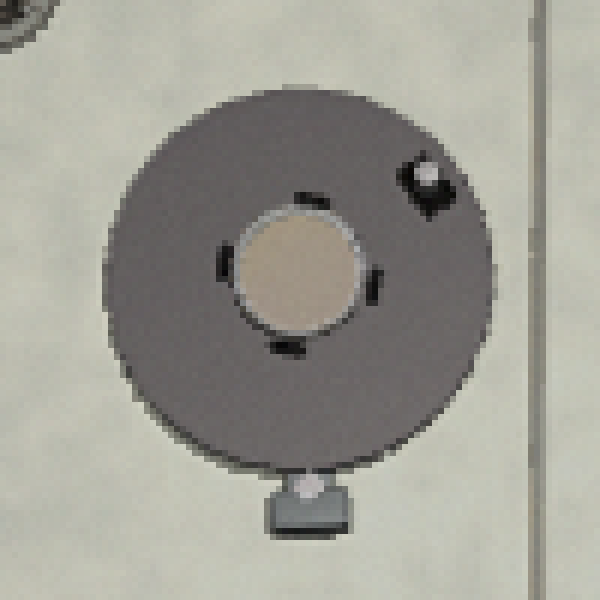

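The crop shows the dish centre at (319.8,185.0), the pin's top at (341.2,168.7), the wedge at (321.5,220.8) and the pointer block at (321.7,225.3), in full-image pixels. The platter's centre is about (319.7,186.3).

```bash
python3 - <<'E'
from h import *
print("dish",ray("top",319.8,185,56),"plat",ray("top",319.7,186.3,40),"pin",ray("top",341.2,168.7,70),"wedge",ray("top",321.5,220.8,40),"blk",ray("top",321.7,224.3,40))
h=ray("top",319.7,186,40)
# beaker etc.
for n,p in dict(beaker=(265,132),conical=(262,75),bot=(323,115),tealdish=(395,182),teal2=(305,257),rack=(240,150)).items(): print(n,ray("top",*p,30))
print(r.sense()['clock'])
E
```

```text
dish [549.15574603  42.36590519] plat [548.56396952  43.09159655] pin [592.39197555 -15.17338627] wedge [453.02269495  36.14518065] blk [443.46648232  35.40300962]
beaker [705.00527446 202.29410733]
conical [876.82175671 218.14523814]
bot [757.76580189  38.42175779]
tealdish [ 565.95524368 -165.55588651]
teal2 [354.84740657  79.10857426]
rack [651.20017739 270.88601443]
0.15
```

Call:
{"fn": "carry_out", "kwargs": {"targets": [{"dp": [-47,-39,0]},{"dp": [-94,-78,0]},{"dp": [-142,-117,0]},{"dp": [-189,-156,0]},{"dp": [-236,-195,0]},{"dp": [-284,-234,0]},{"dp": [-331,-273,0]},{"dp": [-378,-312,0]},{"dp": [-426,-351,0]},{"dp": [-473,-390,0]},{"dp": [-520,-429,0]},{"dp": [-568,-468,0]}], "fingers": -1, "grip_force": 20}}

```text
schema error: expected keys dp, yaw
```

Call:
{"fn": "carry_out", "kwargs": {"targets": [{"dp": [-47,-39,0],"yaw": 0},{"dp": [-94,-78,0],"yaw": 0},{"dp": [-142,-117,0],"yaw": 0},{"dp": [-189,-156,0],"yaw": 0},{"dp": [-236,-195,0],"yaw": 0},{"dp": [-284,-234,0],"yaw": 0},{"dp": [-331,-273,0],"yaw": 0},{"dp": [-378,-312,0],"yaw": 0},{"dp": [-426,-351,0],"yaw": 0},{"dp": [-473,-390,0],"yaw": 0},{"dp": [-520,-429,0],"yaw": 0},{"dp": [-568,-468,0],"yaw": 0}], "fingers": -1, "grip_force": 20}}

```text
clock: 1.65
eef_pos: [588.4, -45.6, 239.2]
tcp_rot: [3.141, -0.0, 2.798]
contact_force: [1.2, -0.1, 0.4]
opening: 0.001
grasp_force: 0.0
```

Call:
{"fn": "carry_out", "kwargs": {"targets": [{"dp": [0,0,60],"yaw": 0},{"dp": [0,0,120],"yaw": 0},{"dp": [0,0,160],"yaw": 0},{"dp": [0,0,180],"yaw": 0},{"dp": [0,0,181],"yaw": 0}]}}

```text
clock: 2.28
eef_pos: [586.3, -43.6, 56.5]
tcp_rot: [-3.141, -0.004, 2.798]
contact_force: [-0.7, -0.5, 0.6]
opening: -0.0
grasp_force: 0.0
```

```bash
python3 - <<'E'
from h import *
a=cv2.cvtColor(r.grab_frame("side"),cv2.COLOR_RGB2BGR); t=cv2.cvtColor(r.grab_frame("top"),cv2.COLOR_RGB2BGR)
A=cv2.resize(a[120:240,250:390],(700,600),interpolation=cv2.INTER_NEAREST)[:, :400*2]
cv2.imwrite("pics/s1.png",A)
print(r.sense()['eef_pos'],r.sense()['contact_force'])
E
```

```text
[587.94931757 -43.62637342  58.68103718] [ 0.24613997  0.41819137 -0.48845557]
```

View pics/s1.png

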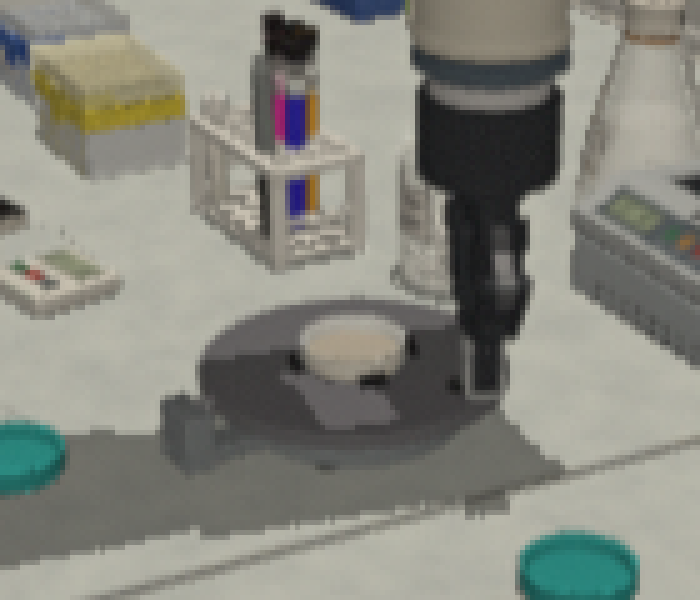

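Call:
{"fn": "carry_out", "kwargs": {"targets": [{"dp": [0,8,0],"yaw": 0},{"dp": [0,22,0],"yaw": 0},{"dp": [0,44,0],"yaw": 0},{"dp": [0,73,0],"yaw": 0},{"dp": [0,73,0],"yaw": 0},{"dp": [0,73,-50],"yaw": 0},{"dp": [20,64,-75],"yaw": -6},{"dp": [60,46,-75],"yaw": -12},{"dp": [95,30,-70],"yaw": -18},{"dp": [123,17.5,-60],"yaw": -24}]}}

```text
clock: 3.62
eef_pos: [476.4, 14.4, 118.6]
tcp_rot: [-3.142, 0.001, -3.063]
contact_force: [-0.1, 0.2, -0.1]
opening: -0.002
grasp_force: 0.0
```

```bash
python3 - <<'E'
from h import *
ims=[]
for i in range(3):
    print(r.sense()['clock'])
    t=cv2.cvtColor(r.grab_frame("top"),cv2.COLOR_RGB2BGR); a=cv2.cvtColor(r.grab_frame("side"),cv2.COLOR_RGB2BGR)
    ims.append(np.vstack([cv2.resize(t[140:240,270:370],(266,266)),cv2.resize(a[150:240,270:360],(266,266))]))
cv2.imwrite("pics/f1.png",np.hstack(ims)); s=r.sense(); print(s['eef_pos'],s['tcp_rot'],s['clock'])
E
```

```text
3.625
3.725
3.825
[479.24631769  14.48150374 118.82497686] [-3.14153788e+00  1.79888186e-03 -3.06739157e+00] 3.925
```

View pics/f1.png

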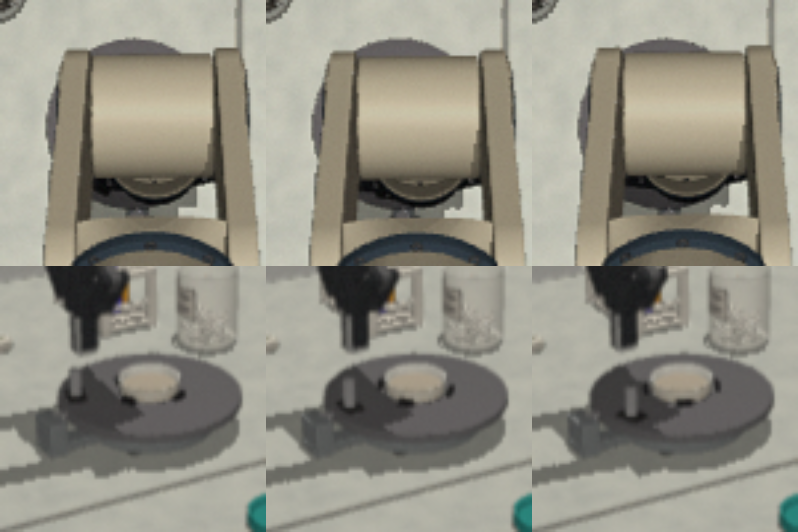

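The side view shows the pin top at about (295.7,184.5), (298.4,187.2) and (303.8,190.6). It is moving counter-clockwise and the hand hovers clear of it.

```bash
python3 - <<'E'
from h import *
H=np.array([548.5,42.8])
for u,v in((295.7,184.5),(298.4,187.2),(303.8,190.6)):
    d=ray("side",u,v,70)-H; print(np.hypot(*d),np.arctan2(d[1],d[0])+np.pi-0.07)
for a in (0,-.4,.4,.8,1.2): 
    P=H+72*np.array([-np.cos(a+.07),-np.sin(a+.07)]); print(a,proj("side",[[*P,70],[*P,40]]).round(1).tolist())
E
```

```text
67.64378052839035 5.9310301770101725
65.42673550230127 -0.055651421425575165
67.0881168931138 0.3544834600919698
0 [[296.9, 188.2], [297.3, 197.9]]
-0.4 [[294.0, 184.1], [294.4, 193.6]]
0.4 [[303.5, 191.5], [303.8, 201.3]]
0.8 [[313.0, 193.4], [313.2, 203.3]]
1.2 [[323.6, 193.5], [323.7, 203.4]]
```

Call:
{"fn": "carry_out", "kwargs": {"targets": [{"dp": [0,0,0],"yaw": 0},{"dp": [0,0,0],"yaw": 0},{"dp": [0,0,0],"yaw": 0},{"dp": [0,0,0],"yaw": 0},{"dp": [0,0,0],"yaw": 0},{"dp": [0,0,0],"yaw": 0},{"dp": [0,0,0],"yaw": 0},{"dp": [0,0,0],"yaw": 0},{"dp": [0,0,0],"yaw": 0},{"dp": [0,0,0],"yaw": 0},{"dp": [0,0,0],"yaw": 0},{"dp": [0,0,0],"yaw": 0}]}}

```text
clock: 5.42
eef_pos: [477.8, 14.3, 118.3]
tcp_rot: [-3.142, 0.0, -3.066]
contact_force: [-0.0, -0.2, 0.2]
opening: -0.001
grasp_force: 0.0
```

```bash
cat > snap.py <<'E'
from h import *
import sys
ims=[]
for i in range(6):
    c=r.sense()['clock']; a=cv2.cvtColor(r.grab_frame("side"),cv2.COLOR_RGB2BGR)
    t=cv2.resize(a[150:240,270:360],(266,266),interpolation=cv2.INTER_CUBIC); cv2.putText(t,f"{c:.3f}",(150,250),0,.7,(0,0,255),2); ims.append(t)
cv2.imwrite(sys.argv[1],np.vstack([np.hstack(ims[:3]),np.hstack(ims[3:])])); print(r.sense()['clock'])
E
python3 snap.py pics/f2.png
```

```text
5.725
```

View pics/f2.png

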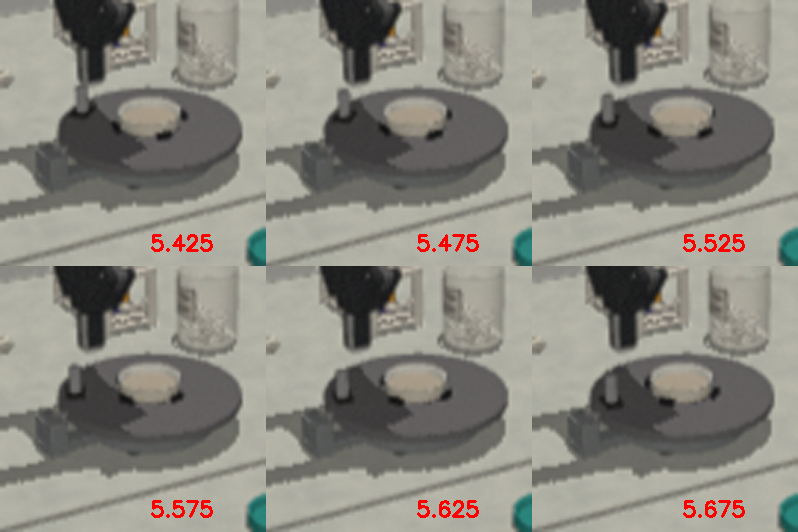

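The pin crosses the pointer at about t=5.70, at about 3 rad/s. It comes round next at about t=8.0, so I lower the finger after it has passed.

Call:
{"fn": "carry_out", "kwargs": {"targets": [{"dp": [0,0,0],"yaw": 0},{"dp": [0,0,0],"yaw": 0},{"dp": [0,0,0],"yaw": 0},{"dp": [0,0,0],"yaw": 0},{"dp": [0,0,30],"yaw": 0},{"dp": [0,0,55],"yaw": 0},{"dp": [0,0,60],"yaw": 0},{"dp": [0,0,60],"yaw": 0},{"dp": [0,0,60],"yaw": 0}]}}

```text
clock: 6.85
eef_pos: [478.5, 14.3, 59.1]
tcp_rot: [-3.142, 0.001, -3.067]
contact_force: [0.5, -0.8, 0.8]
opening: 0.002
grasp_force: 0.0
```

Call:
{"fn": "carry_out", "kwargs": {"targets": [{"dp": [0,0,0],"yaw": 0},{"dp": [0,0,0],"yaw": 0},{"dp": [0,0,0],"yaw": 0},{"dp": [0,0,0],"yaw": 0},{"dp": [0,0,0],"yaw": 0},{"dp": [0,0,0],"yaw": 0},{"dp": [0,0,0],"yaw": 0},{"dp": [0,0,0],"yaw": 0},{"dp": [0,0,0],"yaw": 0},{"dp": [0,0,0],"yaw": 0},{"dp": [0,0,0],"yaw": 0},{"dp": [0,0,0],"yaw": 0}]}}

```text
clock: 8.35
eef_pos: [477.8, 14.3, 58.3]
tcp_rot: [-3.142, -0.0, -3.066]
contact_force: [-0.6, -0.3, 0.2]
opening: 0.001
grasp_force: 0.0
```

Call:
{"fn": "carry_out", "kwargs": {"targets": [{"dp": [0,0,0],"yaw": 0},{"dp": [0,0,0],"yaw": 0},{"dp": [0,0,0],"yaw": 0},{"dp": [0,0,0],"yaw": 0}]}}

```text
clock: 8.85
eef_pos: [477.8, 14.3, 58.3]
tcp_rot: [3.142, 0.0, -3.067]
contact_force: [0.7, -0.2, -0.4]
opening: 0.002
grasp_force: 0.0
```

```bash
python3 snap.py pics/f3.png
```

```text
9.15
```

View pics/f3.png

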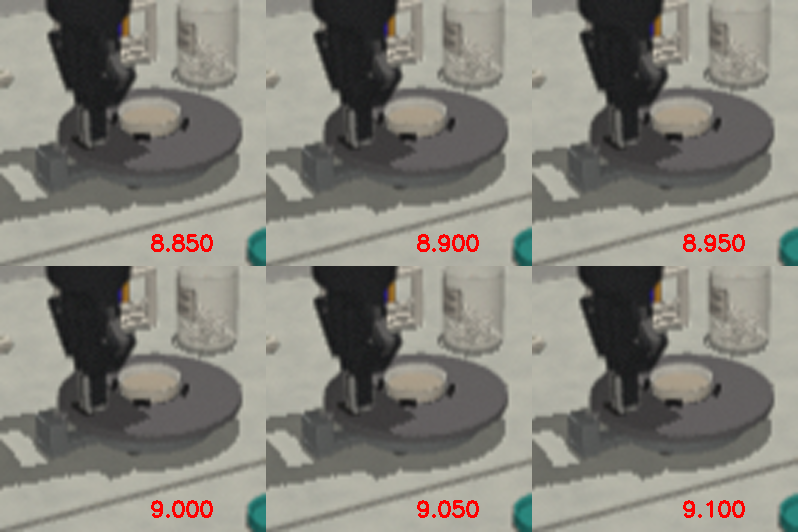

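The lugs do not move between frames, so the platter has stopped, and the pin stands just behind the finger. I withdraw sideways first, then up.

Call:
{"fn": "carry_out", "kwargs": {"targets": [{"dp": [0,-10,0],"yaw": 0},{"dp": [0,-20,0],"yaw": 0},{"dp": [0,-20,-40],"yaw": 0},{"dp": [0,-20,-100],"yaw": 0},{"dp": [40,-60,-130],"yaw": 0},{"dp": [60,-110,-150],"yaw": 0},{"dp": [60,-170,-150],"yaw": 0},{"dp": [60,-230,-150],"yaw": 0},{"dp": [60,-280,-150],"yaw": 0},{"dp": [60,-280,-150],"yaw": 0}]}}

```text
clock: 10.4
eef_pos: [438.7, -273.2, 208.3]
tcp_rot: [-3.141, 0.0, -3.07]
contact_force: [0.0, 0.2, 0.1]
opening: -0.001
grasp_force: 0.0
```

```bash
python3 - <<'E'
from h import *
t=cv2.cvtColor(r.grab_frame("top"),cv2.COLOR_RGB2BGR); a=cv2.cvtColor(r.grab_frame("side"),cv2.COLOR_RGB2BGR)
cv2.imwrite("pics/e1.png",np.hstack([cv2.resize(t[140:240,270:370],(400,400)),cv2.resize(a[150:240,270:360],(400,400))]))
E
```

```text
(no output)
```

View pics/e1.png

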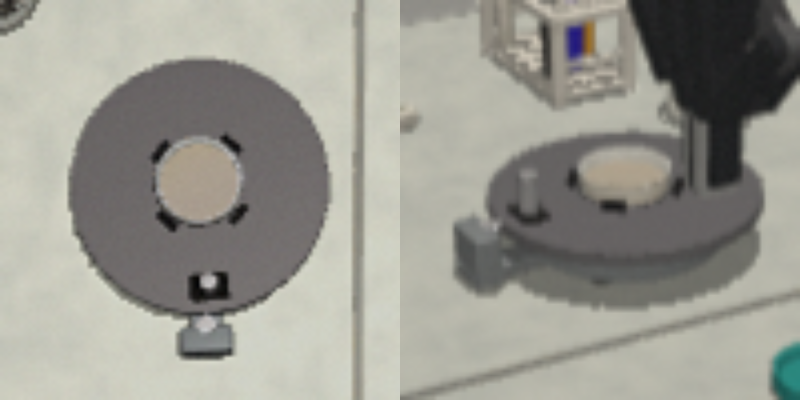

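The pin's mount at (209,286) lies about 3 mm off the line from the hub to the wedge. The dish is seated in its lugs and the hand is away.

```bash
python3 -c "
from rig import r
print(r.sign_off())"
```

```text
the job is handed in; nothing more can be done
None
```

I flicked the platter to about 3.5 rad/s, let the pin run past the pointer twice, and braked it with a fingertip on the third pass; it stopped about 3 mm from the point opposite the pointer, the hand is away, and the job is handed in (no verdict came back).

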